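# Uncap the bench scan head and stow its dust cap

## Robot

A 6-joint arm with a two-finger parallel gripper is mounted at the origin on the work surface; the furniture and walls round the work are solid. World frame = base frame: x ahead of the robot, y to its left, z up, the work surface at z = 0. Lengths are in m, angles in rad, forces in N, time in s.
With the tool pointing down it reaches from about 0.275 to 0.725 m from the base axis. Payload 5.6 kg.
Tool frame: the origin (TCP) lies at the very end of the fingers, on their centre line; the grasp point (between the pads) lies 19 mm behind it (manip.grip_point_offset is the distance from the TCP to the grasp point, in m); z points along the fingers, y is the direction in which the jaws open and shut (so a half turn about z gives the same grasp; the last joint's range is limited). The gripper opens to 85 mm and grips with 20 to 120 N. Pads are 22 mm wide; open, the fingers measure 114 mm over their backs; the gripper's body (76 mm by 85 mm) begins 54 mm behind the grasp point. The pads swing forward as they close: fully open they stand 13 mm farther back than shut.
Start: joints at [-0.88, 0.255, 0.108, 0, -1.424, -0.285], TCP at [0.217, -0.505, 0.231] pointing down, gripper open.
Joint ranges: [-2.95, 2.95], [-1.21, 1.97], [-1.09, 1.5], [-2.87, 1.71], [-2.94, -0.07], [-3.05, 3.05]. Speed limits (rad/s): [2.57, 2.57, 3.14, 3.14, 3.14, 3.14].

## Interface

Orientations are given as a rotation vector (axis times angle).
In Python, from workcell import manip gives the robot as it stands.
- The arm moves only by the tool arm_command, never from a script. Its argument "steps" is a list of rows, each a list of 4 numbers: the shift along the tool's x, y, z normalised to -1 to 1, where 1 is 25 mm, then the turn about the tool's z normalised to -1 to 1, where 1 is 0.12 rad. A call has 1 to 12 rows; each row shifts and turns the pose as measured when the row begins, along the tool's axes as they then stand; what a row does not reach is not made up. A row lasts 1/12 s, in which the tool goes at most 41.7 mm and 7.16 degrees, less where a joint would pass 70% of its speed; a pose out of reach is approached as far as the arm can. A call with a number of a shift or a turn outside -1 to 1 is refused whole. A call with a gripper value outside its range is refused whole. "gripper" is the opening, from -1 (shut) to 1 (fully open), set as the call begins (left out, the last holds). The fingers move at their own pace and stop on an object; "grip_force" is the grip in N (left out, the last holds). Time passes only in rows, so rows that do not move let the fingers close. It gives the time, the measured TCP pose, the force and the opening at its end, in the units of the state.
- manip.get_state(): the state, without advancing time (a new reading comes with each control period).
- manip.grab_frame(name): name is "scene" or "top" or "wrist"; returns a dict with "img" (420x560x3 uint8, red, green, blue), "intrinsics" (3x3 intrinsics, pixels), "dist_coeffs" ([k1, k2, p1, p2, k3] as OpenCV has them; the pictures are not rectified), "R" (3x3) and "t" (3): a world point X has camera coordinates R X + t. Camera axes: x right, y down, z forward; pixel columns grow to the right and rows downward; lengths in m; the calibration is good to about 2 mm. A picture is of the moment at which its call begins. There is no depth.
- manip.finish_job(): hands the job in, once; it reports no verdict.
The state is a dict: "time": time; "qpos": joint angles; "dq": joint speeds; "joint_efforts": joint torques, N m; "ee_pos": TCP position; "eef_rot": TCP orientation; "wrist_force": force on the tool from outside, world axes, zero at the start; "wrist_torque": the same for the moment, N m; "opening": opening from 0.0 (shut) to 1.0 (fully open).
Only numpy, scipy, OpenCV 4.12 (cv2) and the standard library are available. Lean on these libraries where they do the work, as an engineer would, in place of code of your own. Each camera call takes 0.05 s, during which the arm holds its last target.

## Task

The bench scan head is wanted for work: lift the black dust cap off it and stand the cap, open side down, on a free patch of the bench and let go. Then pick it up again by its long sides (the holder's tall end walls leave no room for fingers at the cap's ends) and lower it into the cap holder, open side still down, so that it sits flat on the holder's floor. Do not let the cap drop at any time, and leave the jar, the screwdriver and the pliers where they are.

Things in the scene. Friction and masses are not known exactly. Their poses are not given: they have to be found in the camera images.
- scan_head: Grey box, window up, fixed to the bench. Foot 110 (own x) x 124 (own y) x 7 mm; body 84 x 98 mm, flat top 45 mm above the bench. Two metal guard cheeks, 54 mm long along y, 5 mm thick, inner faces at x = +-25 mm, top 98 mm above the bench, shield the cap's long sides: on the head the cap can be gripped only by its two ends (62 mm apart, along y). Origin: centre of underside; z up.
- cap_seat (a point): Centre of the scan head's flat top, where the cap's underside rests at the start, 45 mm above the bench; axes as the scan head's. Here stands the lens hood, a metal frame 22 (x) x 50 (y) mm, 26 mm high, with about 3 mm play inside the cap: the cap must rise more than 26 mm to come free.
- cap: Loose black plastic dust cap with a grey inlay on top, a rectangular hood open below: 34 (own x) x 62 (own y) x 40 mm high, walls 3 mm, top 4 mm, about 60 g. Origin: centre of its open underside; z points to its closed top. At the start it sits over the lens hood, its axes nearly along the head's.
- holder: Grey plastic cap holder, fixed to the bench. Base 74 (own x) x 112 (own y) mm. End walls 42 mm wide at the two y ends, inner faces 70 mm apart, upright to 48 mm above the bench, then flared outward to about 65 mm. Along the long sides (x) only low lips: inner faces 41 mm apart, 5 mm thick, top 17 mm above the bench. Origin: centre of underside; z up.
- holder_floor (a point): Centre of the holder's floor, 8 mm above the bench; axes as the holder's. The centre of the cap's underside belongs here, the cap's long side along y (either way round), with 4 mm play at each end and 3.5 mm at each side. Fingers have room only at the cap's long sides, above the lips.
- small_jar: Bystander: small beige jar with a black lid, 43 mm across, 66 mm high, standing; origin at the centre of its underside.
- screwdriver: Bystander: screwdriver with a red handle, 28 x 197 x 28 mm, lying nearly along own y; origin at the centre of its underside.
- pliers: Bystander: pliers with blue handles, 60 x 187 x 14 mm, lying nearly along own y; origin at the centre of the underside.
There are look-alikes about, which are no part of the job. What is shaped like the holder but blue is not meant.

How it is judged:
By the outcome, as a careful person would: the job done as asked, in the order asked, and still so for the second after the job is handed in, with the robot touching nothing.
It also fails if it takes over 58 s, if anything falls off the work surface, if the arm or the gripper's body presses on something with over 40 N, if the wrist force passes 120 N, or if a joint passes its speed limit or range.

## Working session

There is one attempt and no reset: what is moved stays moved. The work goes in short steps, Python scripts to look and compute and a tool call to move; the robot and the scene stay as the last step left them, time stands still between calls to the robot, and variables do not carry over. Pictures are saved under pics/ and viewed, and the job is handed in when it is done.

Besides the shell and the picture viewer there is one more tool, called as name(argument=value, ...) on one line, values as JSON. arm_command: Moves the arm, as the interface text tells. Its arguments: {"type":"object","properties":{"steps":{"type":"array"},"gripper":{"type":"number"},"grip_force":{"type":"number"}},"required":["steps"]}

```bash
mkdir -p pics; ls; python3 - <<'E'
from workcell import manip
import cv2, numpy as np, pickle
s=manip.get_state(); print(s, manip.grip_point_offset)
d={}
for n in ["scene","top","wrist"]:
    f=manip.grab_frame(n); d[n]=f
    cv2.imwrite(f"pics/{n}0.png",f["img"][:,:,::-1])
    print(n,f["intrinsics"],f["dist_coeffs"],f["R"],f["t"])
pickle.dump(d,open("f0.pkl","wb"))
E
```

```text
pics
{'time': 0.0, 'qpos': array([-8.80378906e-01,  2.55744707e-01,  1.06966811e-01, -4.83802340e-04,
       -1.42388330e+00, -2.84628497e-01]), 'dq': array([ 3.45147954e-04,  5.01385341e-04,  6.27135011e-04, -9.32882822e-04,
        4.37557882e-05,  6.87029752e-04]), 'joint_efforts': array([ 2.27685603e-03, -3.86630452e+01,  2.37937510e+01,  5.36471352e+00,
       -6.19973012e-03, -5.59991136e-06]), 'ee_pos': array([ 0.21697718, -0.5048398 ,  0.23038068]), 'eef_rot': array([ 6.32846693e-01, -3.07673017e+00, -2.93974033e-03]), 'wrist_force': array([-0.14807943,  0.29639997,  0.0529838 ]), 'wrist_torque': array([-3.07090912e-05, -1.64158744e-02,  9.50853857e-04]), 'opening': 1.00138735009939} 0.0187
scene [[441.29748191   0.         281.50808722]
 [  0.         441.29748191 209.02861739]
 [  0.           0.           1.        ]] [-0.11977382  0.          0.          0.          0.        ] [[-0.46333132 -0.88617469 -0.00430169]
 [-0.66577388  0.35129149 -0.65828522]
 [ 0.58486685 -0.30214021 -0.75275631]] [0.12910116 0.44837688 1.26993067]
top [[518.39481872   0.         270.06675926]
 [  0.         518.39481872 209.121398  ]
 [  0.           0.           1.        ]] [-0.06587718  0.          0.          0.          0.        ] [[ 0.03838376 -0.99924567  0.00589763]
 [-0.97661366 -0.03876256 -0.21147867]
 [ 0.21154775  0.00235763 -0.97736482]] [-0.15090737  0.54159202  1.37877407]
wrist [[318.11498045   0.         280.39657598]
 [  0.         318.11498045 211.21571527]
 [  0.           0.           1.        ]] [-0.0585051  0.         0.         0.         0.       ] [[-3.94146014e-01  9.19047627e-01  6.15169413e-04]
 [ 8.81272497e-01  3.77755537e-01  2.84006234e-01]
 [ 2.60782872e-01  1.12482057e-01 -9.58822236e-01]] [ 0.54851526 -0.03624687  0.37831288]
```

View pics/top0.png

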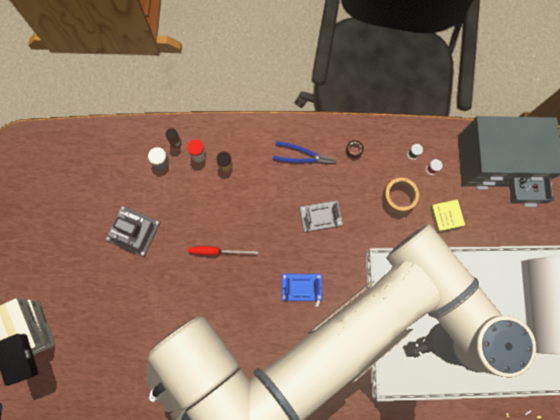

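View pics/scene0.png

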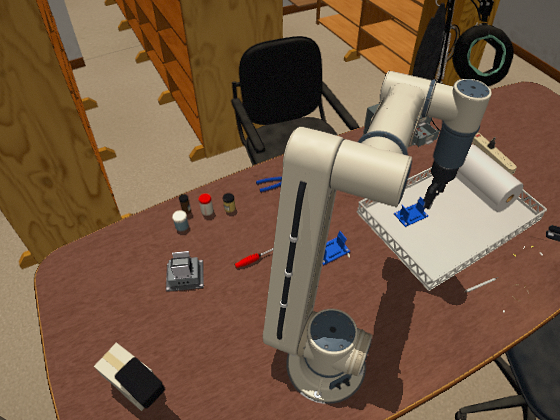

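View pics/wrist0.png

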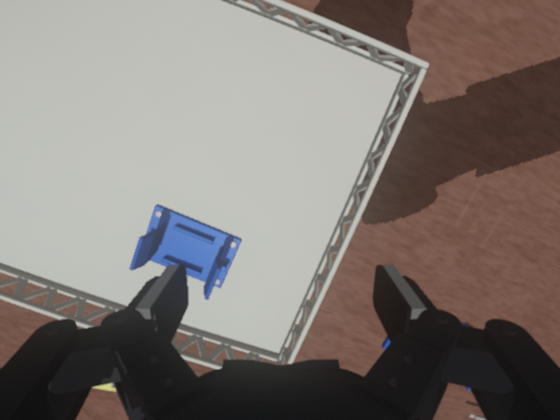

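The top view shows the scan head with its cap at about (130,230) and the grey holder at (321,216). There are blue look-alike holders at (302,288) and on the tray. The jars stand around (157-224,137-160), the pliers are at (303,153) and the screwdriver at (222,251). I'll check these in close crops.

```bash
cat > h.py <<'E'
import cv2, numpy as np
def ray(f,px):
    K=np.array(f["intrinsics"]);D=np.array(f["dist_coeffs"]);R=np.array(f["R"]);t=np.array(f["t"])
    u=cv2.undistortPoints(np.array(px,float).reshape(-1,1,2),K,D).reshape(-1,2)
    d=np.c_[u,np.ones(len(u))]@R
    return -R.T@t,d
def onz(f,px,z):
    c,d=ray(f,px); return c+d*((z-c[2])/d[:,2])[:,None]
def proj(f,X):
    R=np.array(f["R"]);r,_=cv2.Rodrigues(R)
    return cv2.projectPoints(np.array(X,float).reshape(-1,1,3),r,np.array(f["t"]),np.array(f["intrinsics"]),np.array(f["dist_coeffs"]))[0].reshape(-1,2)
def crop(f,x0,y0,w,h,s,fn):
    cv2.imwrite(fn,cv2.resize(f["img"][y0:y0+h,x0:x0+w,::-1],None,fx=s,fy=s,interpolation=cv2.INTER_CUBIC))
E
python3 - <<'E'
from h import *; import pickle
d=pickle.load(open("f0.pkl","rb"))
a=cv2.resize(d["top"]["img"][200:262,97:167,::-1],None,fx=8,fy=8,interpolation=cv2.INTER_CUBIC)
b=cv2.resize(d["top"]["img"][195:240,290:350,::-1],None,fx=8,fy=8,interpolation=cv2.INTER_CUBIC)
cv2.imwrite("pics/c1.png",a);cv2.imwrite("pics/c2.png",b)
crop(d["scene"],155,240,60,60,8,"pics/c3.png")
f=d["top"]
for n,p,z in [("head",(131,227),.085),("holder",(321,216),.03),("blue",(302,288),.03),("jars",(224,158),.066),("j2",(157,156),.06),("sd0",(190,250),.014),("sd1",(258,253),.01),("pl0",(275,147),.01),("pl1",(335,161),.01),("box",(15,340),.1)]: print(n,onz(f,[p],z)[0].round(3))
E
```

```text
head [0.477 0.245 0.085]
holder [ 0.539 -0.274  0.03 ]
blue [ 0.335 -0.226  0.03 ]
jars [0.688 0.006 0.066]
j2 [0.688 0.197 0.06 ]
sd0 [0.43  0.091 0.014]
sd1 [ 0.43 -0.1   0.01]
pl0 [ 0.745 -0.137  0.01 ]
pl1 [ 0.709 -0.314  0.01 ]
box [0.165 0.518 0.1  ]
```

View pics/c1.png

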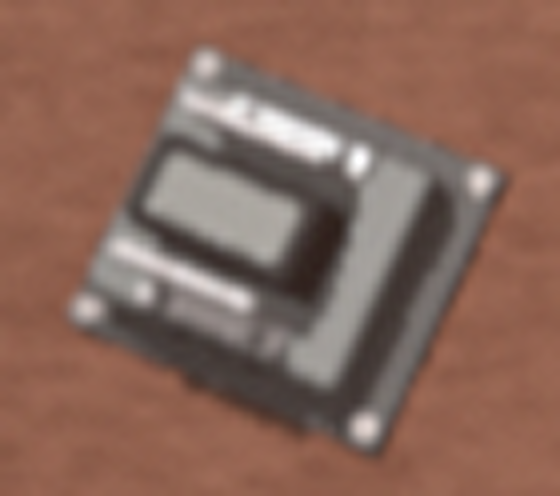

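View pics/c2.png

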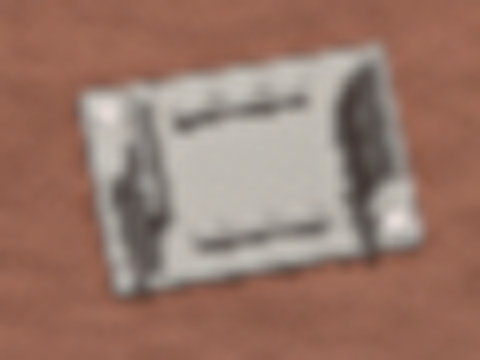

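View pics/c3.png

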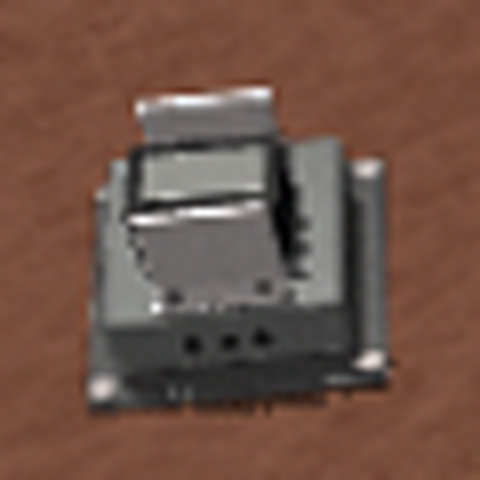

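```bash
python3 - <<'E'
from h import *; import pickle
d=pickle.load(open("f0.pkl","rb"));f=d["top"]
T=lambda c,o:np.array(c)/8.+np.array(o)-0.44
P=onz(f,T([(207,62),(481,181),(365,430),(85,308)],(97,200)),.01);print(P.round(4),P.mean(0))
for a,b in [(0,1),(3,2),(0,3),(1,2)]:
    v=P[b]-P[a];print(np.linalg.norm(v),np.degrees(np.arctan2(v[1],v[0])))
P=onz(f,T([(165,148),(303,205),(275,268),(143,205)],(97,200)),.085);print(P.round(4),P.mean(0))
for a,b in [(0,1),(3,2),(0,3),(1,2)]:
    v=P[b]-P[a];print(np.linalg.norm(v),np.degrees(np.arctan2(v[1],v[0])))
P=onz(f,T([(80,92),(382,45),(425,240),(118,296)],(290,195)),.006);print(P.round(4),P.mean(0))
for a,b in [(0,1),(3,2),(0,3),(1,2)]:
    v=P[b]-P[a];print(np.linalg.norm(v),np.degrees(np.arctan2(v[1],v[0])))
s=pickle
from scipy.spatial.transform import Rotation as Ro
R=Ro.from_rotvec([6.32846693e-01, -3.07673017e+00, -2.93974033e-03]).as_matrix();print(R.round(3))
w=d["wrist"];c=-np.array(w["R"]).T@w["t"];print("cam in tool",R.T@(c-[0.21697718, -0.5048398 ,  0.23038068]), (np.array(w["R"])@R).round(3))
E
```

```text
[[0.546  0.2956 0.01  ]
 [0.5065 0.1927 0.01  ]
 [0.4156 0.2264 0.01  ]
 [0.4549 0.3306 0.01  ]] [0.4807617  0.26135667 0.01      ]
0.11017401490516826 -111.00118830616306
0.11135396869283677 -110.65666979781868
0.09761434733245244 158.95834308482864
0.0969511005125803 159.65421531214804
[[0.4999 0.2849 0.085 ]
 [0.4822 0.2358 0.085 ]
 [0.4603 0.2433 0.085 ]
 [0.48   0.2905 0.085 ]] [0.48061033 0.26364175 0.085     ]
0.05220839091746758 -109.84316872556626
0.05110771222082044 -112.70439981915472
0.020706567372129142 164.42588032251862
0.02320333114592986 161.0878103039652
[[ 0.5708 -0.2141  0.006 ]
 [ 0.5925 -0.3228  0.006 ]
 [ 0.5215 -0.3391  0.006 ]
 [ 0.4969 -0.2296  0.006 ]] [ 0.54541138 -0.27639969  0.006     ]
0.11089863465483947 -78.69056292930954
0.1121734197249843 -77.33852263113934
0.07553680496440272 -168.14554231699432
0.07291301918039587 -167.14855413662679
[[-0.919 -0.395 -0.001]
 [-0.395  0.919  0.002]
 [ 0.     0.002 -1.   ]]
cam in tool [ 0.07312942  0.00106416 -0.14230453] [[-0.001  1.     0.001]
 [-0.959 -0.    -0.284]
 [-0.284 -0.001  0.959]]
```

arm_command(steps=[[-0.9,1,-0.05,0],[-0.9,1,-0.05,0],[-0.9,1,-0.05,0],[-0.9,1,-0.05,0],[-0.9,1,-0.05,0],[-0.9,1,-0.05,0],[-0.9,1,-0.05,0],[-0.9,1,-0.05,0],[-0.9,1,-0.05,0],[-0.9,1,-0.05,0],[-0.9,1,-0.05,0],[-0.9,1,-0.05,0]], gripper=1)

```text
time: 1.15
ee_pos: [0.3472, -0.1101, 0.2417]
eef_rot: [0.613, -3.076, -0.016]
wrist_force: [1.2, -0.4, -0.2]
opening: 0.998
```

arm_command(steps=[[-0.9,1,-0.05,0],[-0.9,1,-0.05,0],[-0.9,1,-0.05,0],[-0.9,1,-0.05,0],[-0.9,1,-0.05,0],[-0.9,1,-0.05,0],[-0.9,1,-0.05,0],[-0.9,1,-0.05,0],[-0.9,1,-0.05,0],[-0.9,1,-0.05,0],[-0.9,1,-0.05,0],[-0.5,0.5,0,0]])

```text
time: 2.15
ee_pos: [0.4759, 0.278, 0.2575]
eef_rot: [0.623, -3.073, -0.017]
wrist_force: [-0.1, 0.3, 0.8]
opening: 1.002
```

arm_command(steps=[[0,0,0,-1],[0,0,0,-1],[0,0,0,-1],[0,0,0,-1],[0,0,0,-1],[0,0,0,-1],[0,0,0,-1],[0,0,0,-1],[0,0,0,-1],[0,0,0,-1]])

```text
time: 2.98
ee_pos: [0.4747, 0.2832, 0.2498]
eef_rot: [2.296, -2.127, -0.024]
wrist_force: [0.4, -0.9, 0.0]
opening: 1.0
```

arm_command(steps=[[0,0,0,-1],[0,0,0,-1],[0,0,0,-1],[0,0,0,-1],[0,0,0,-1],[0,0,0,-1],[0,0,0,-1],[0,0,0,-1],[0,0,0,-1],[0,0,0,-0.5],[0,0,0,0],[0,0,0,0]])

```text
time: 3.98
ee_pos: [0.4724, 0.2822, 0.2448]
eef_rot: [3.098, -0.471, -0.043]
wrist_force: [-0.3, 0.2, -0.6]
opening: 1.002
```

```bash
cat > look.py <<'E'
import sys,pickle
from h import *
from workcell import manip
from scipy.spatial.transform import Rotation as Ro
n,k=sys.argv[1:3]
s=manip.get_state();R=Ro.from_rotvec(s["eef_rot"]).as_matrix()
print(s["time"],s["ee_pos"].round(4),"yaw_y",np.degrees(np.arctan2(R[1,1],R[0,1])).round(2),"z",R[:,2].round(3),"q",s["qpos"].round(2),"F",s["wrist_force"].round(1),s["opening"])
f=manip.grab_frame(n);pickle.dump((s,f),open(k+".pkl","wb"));cv2.imwrite(f"pics/{k}.png",f["img"][:,:,::-1])
E
python3 look.py wrist w1
```

```text
3.9833 [0.4724 0.2822 0.2448] yaw_y -107.3 z [-0.028 -0.004 -1.   ] q [ 0.81  0.27  0.17 -0.02 -1.49  0.46] F [-0.3  0.2 -0.6] 1.0017282334085642
```

View pics/w1.png

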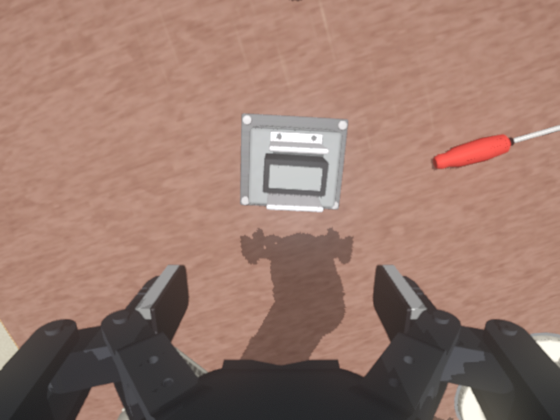

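```bash
python3 - <<'E'
from h import *; import pickle
s,f=pickle.load(open("w1.pkl","rb"))
crop(f,235,108,120,110,6,"pics/w1c.png")
g=cv2.cvtColor(f["img"],cv2.COLOR_RGB2GRAY)
E
```

```text
(no output)
```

View pics/w1c.png

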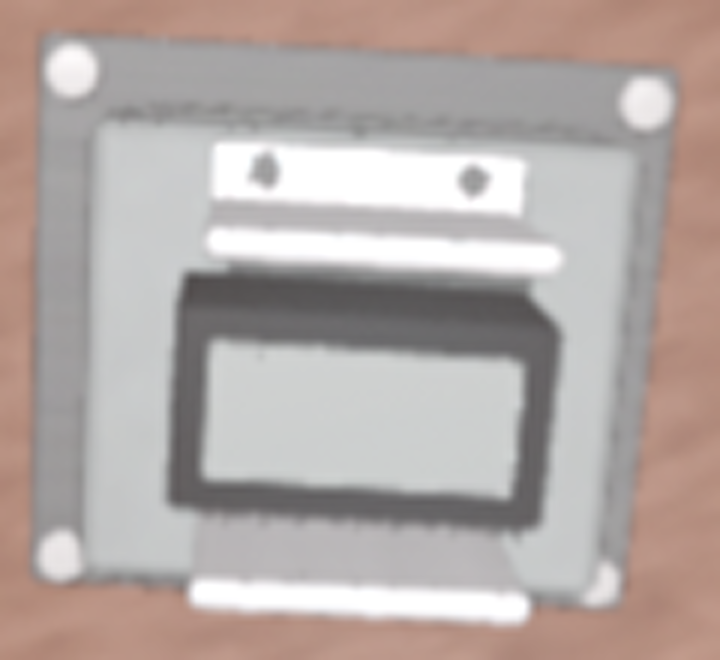

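```bash
cat >> h.py <<'E'
def rect(P):
    print("mean",P.mean(0).round(4))
    for a,b in [(0,1),(3,2),(0,3),(1,2)]:
        v=P[b]-P[a];print(np.linalg.norm(v).round(4),np.degrees(np.arctan2(v[1],v[0])).round(2))
def totool(s,X):
    from scipy.spatial.transform import Rotation as Ro
    return Ro.from_rotvec(s["eef_rot"]).as_matrix().T@(np.array(X)-s["ee_pos"])
E
python3 - <<'E'
from h import *; import pickle
s,f=pickle.load(open("w1.pkl","rb"))
T=lambda c:(np.array(c)+.5)/6-.5+[235,108]
P=onz(f,T([(205,340),(527,357),(514,498),(203,484)]),.085);rect(P);c=P.mean(0)
rect(onz(f,T([(71,70),(646,103),(600,583),(60,556)]),.009))
# cheek tops (z .098)
Q=onz(f,T([(207,240),(562,258),(530,608),(190,593)]),.098);rect(Q)
for n,X in [("cap",c)]: print(totool(s,[X[0],X[1],.2]))
E
```

```text
mean [0.4783 0.2637 0.085 ]
0.0512 -110.45
0.0505 -110.15
0.0234 161.26
0.0231 159.68
mean [0.4787 0.2626 0.009 ]
0.1102 -110.47
0.1114 -110.53
0.0963 159.55
0.0964 160.26
mean [0.4793 0.2626 0.098 ]
0.0532 -110.22
0.0538 -110.21
0.0551 159.28
0.055 159.96
[0.01226655 0.01535085 0.04464087]
```

arm_command(steps=[[0.2,0.2,0.3,0.15],[0.2,0.2,0.8,0.15],[0.1,0.1,0.9,0.15],[0.05,0.05,1,0],[0,0,1,0],[0,0,0.8,0],[0,0,0,0]])

```text
time: 4.62
ee_pos: [0.479, 0.2611, 0.1183]
eef_rot: [3.08, -0.587, -0.04]
wrist_force: [-0.8, -0.5, -0.7]
opening: 0.997
```

```bash
python3 look.py wrist w2; python3 - <<'E'
from h import *; import pickle
s,f=pickle.load(open("w2.pkl","rb"))
print(totool(s,[.479,.263,.055]))
E
```

```text
4.6167 [0.479  0.2611 0.1183] yaw_y -111.57 z [-0.026 -0.002 -1.   ] q [ 0.77  0.32 -0.08 -0.02 -1.18  0.43] F [-0.8 -0.5 -0.7] 0.997010777728039
[ 0.00075652 -0.00245121  0.06329599]
```

View pics/w2.png

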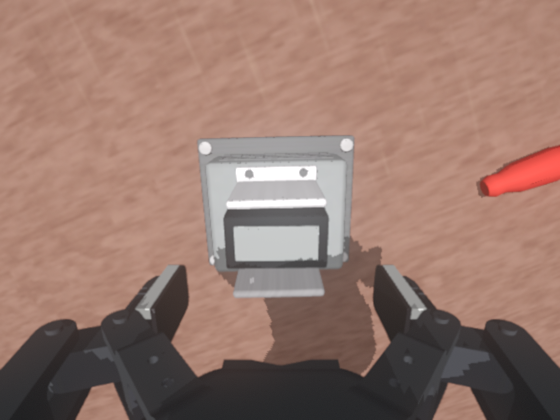

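```bash
python3 - <<'E'
from h import *; import pickle
s,f=pickle.load(open("w2.pkl","rb"))
P=onz(f,[(236,228),(320,225.5),(319.5,261),(234.5,262)],.085);rect(P)
m=P.mean(0);print(totool(s,[m[0],m[1],.055]))
crop(f,190,130,180,180,4,"pics/w2c.png")
E
```

```text
mean [0.4775 0.2633 0.085 ]
0.0491 -110.05
0.0516 -111.21
0.0221 153.49
0.023 159.92
[-0.00075901 -0.00222119  0.06333435]
```

View pics/w2c.png

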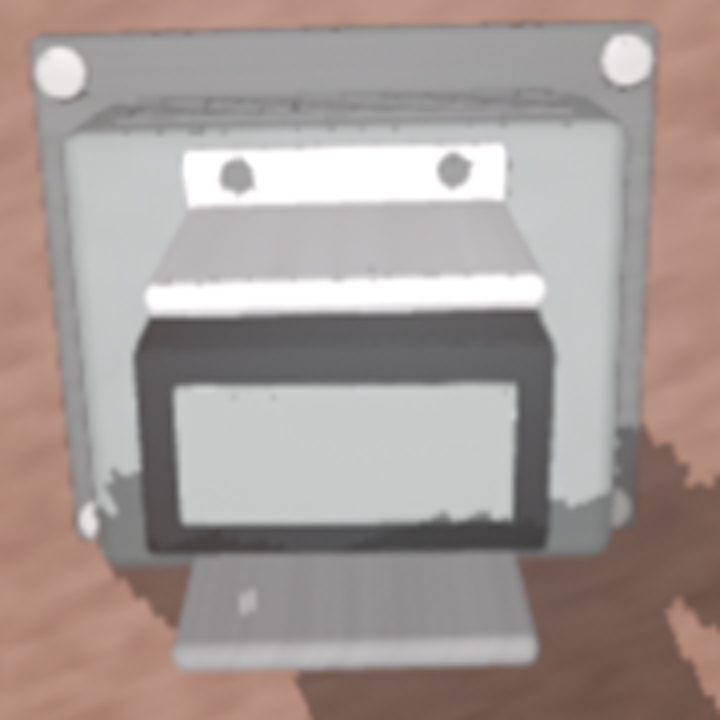

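arm_command(steps=[[0,-0.1,0.3,-0.1],[0,0,0.8,-0.05],[0,0,0.8,0],[0,0,0.5,0],[0,0,0.1,0],[0,0,0,0]])

```text
time: 5.17
ee_pos: [0.4856, 0.2673, 0.0628]
eef_rot: [-3.086, 0.558, 0.018]
wrist_force: [0.1, -0.0, 0.1]
opening: 0.998
```

```bash
python3 look.py wrist w3; python3 - <<'E'
from h import *; import pickle
s,f=pickle.load(open("w3.pkl","rb"))
print(totool(s,[.4785,.263,.054]))
E
```

```text
5.1667 [0.4856 0.2673 0.0628] yaw_y -110.49 z [-0.011  0.008 -1.   ] q [ 0.78  0.38 -0.16 -0.01 -1.03  0.44] F [ 0.1 -0.   0.1] 0.9980845416900864
[-0.00503221  0.00656366  0.00881475]
```

View pics/w3.png

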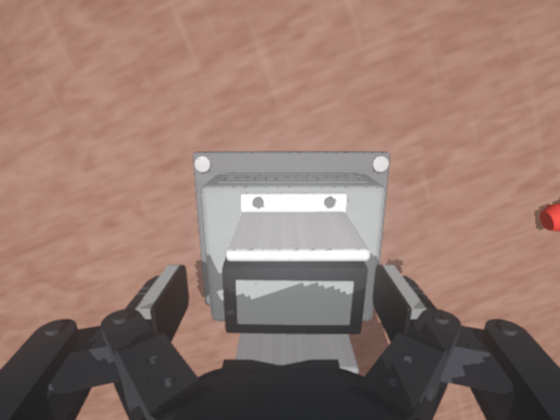

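arm_command(steps=[[-0.1,0.12,0,0],[-0.1,0.13,0,0],[0,0,0.1,0],[0,0,0,0]])

```text
time: 5.55
ee_pos: [0.4804, 0.2647, 0.0647]
eef_rot: [-3.08, 0.556, 0.01]
wrist_force: [-0.4, 1.1, -0.3]
opening: 0.998
```

```bash
python3 look.py wrist w4; python3 - <<'E'
from h import *; import pickle
s,f=pickle.load(open("w4.pkl","rb"))
print(totool(s,[.4785,.263,.054]))
E
```

```text
5.55 [0.4804 0.2647 0.0647] yaw_y -110.46 z [-0.004  0.012 -1.   ] q [ 0.78  0.36 -0.18 -0.01 -1.02  0.44] F [-0.4  1.1 -0.3] 0.9983080578492984
[-0.00110031  0.00239073  0.01070463]
```

View pics/w4.png

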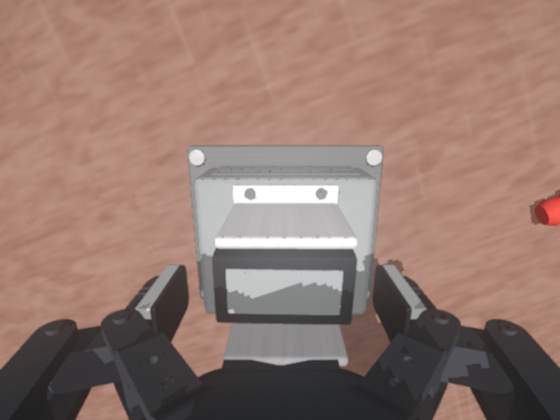

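arm_command(steps=[[-0.05,0.08,0.2,0],[0,0,0.2,0],[0,0,0.05,0],[0,0,0,0]])

```text
time: 5.93
ee_pos: [0.4787, 0.2636, 0.0533]
eef_rot: [-3.079, 0.555, 0.008]
wrist_force: [-0.2, 0.4, -0.5]
opening: 0.999
```

```bash
python3 look.py wrist w5; python3 - <<'E'
from h import *; import pickle
s,f=pickle.load(open("w5.pkl","rb"))
print(totool(s,[.4785,.263,.054]))
E
```

```text
5.9333 [0.4787 0.2636 0.0533] yaw_y -110.45 z [-0.003  0.014 -1.   ] q [ 0.78  0.37 -0.2  -0.01 -0.99  0.44] F [-0.2  0.4 -0.5] 0.998884114104462
[-2.82969808e-05  6.39099149e-04 -7.29781597e-04]
```

View pics/w5.png

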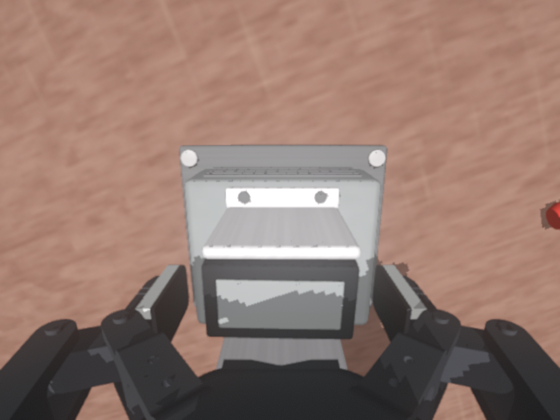

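Aligned: the cap spans columns 204–356, centred between the pads at 187 and 374. Next I close the gripper.

arm_command(steps=[[0,0,0,0],[0,0,0,0],[0,0,0,0],[0,0,0,0],[0,0,0,0],[0,0,0,0],[0,0,0,0],[0,0,0,0]], gripper=-1, grip_force=35)

```text
time: 6.65
ee_pos: [0.4791, 0.2638, 0.0534]
eef_rot: [-3.079, 0.555, 0.008]
wrist_force: [0.4, -0.6, 0.2]
opening: 0.718
```

```bash
python3 look.py wrist w6
```

```text
6.65 [0.4791 0.2638 0.0534] yaw_y -110.44 z [-0.003  0.013 -1.   ] q [ 0.78  0.37 -0.2  -0.01 -0.99  0.44] F [ 0.4 -0.6  0.2] 0.7175588569351842
```

View pics/w6.png

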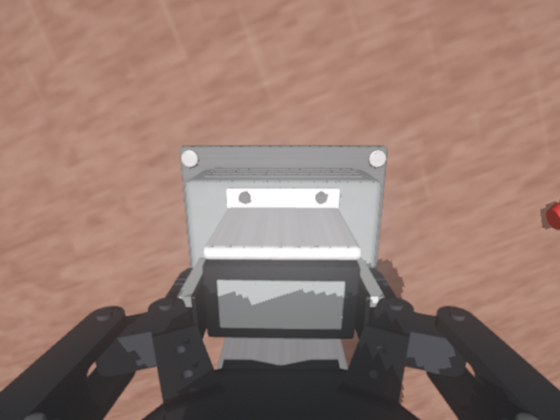

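arm_command(steps=[[0,0,-0.15,0],[0,0,-0.2,0],[0,0,-0.2,0],[0,0,-0.2,0]])

```text
time: 7.03
ee_pos: [0.4783, 0.2629, 0.0724]
eef_rot: [-3.081, 0.556, 0.011]
wrist_force: [0.1, -0.3, -1.7]
opening: 0.72
```

```bash
python3 look.py wrist w7
```

```text
7.0333 [0.4783 0.2629 0.0724] yaw_y -110.46 z [-0.005  0.012 -1.   ] q [ 0.78  0.35 -0.18 -0.01 -1.04  0.44] F [ 0.1 -0.3 -1.7] 0.7204232673913787
```

View pics/w7.png

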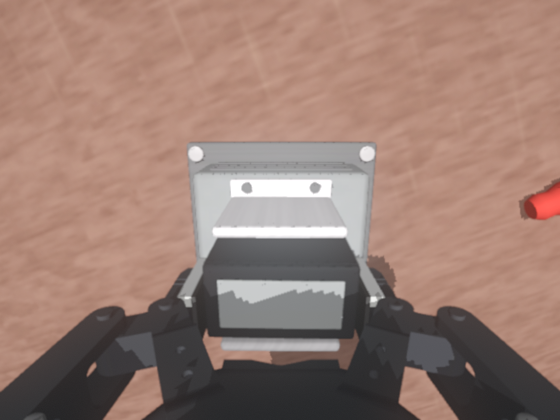

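arm_command(steps=[[0,0,-0.2,0],[0,0,-0.2,0],[0,0,-0.25,0],[0,0,-0.3,0],[0,0,-0.4,0],[0,0,-0.5,0],[0,0,-0.6,0],[0,0,-0.6,0],[0,0,-0.6,0],[0,0,-0.5,0]])

```text
time: 7.92
ee_pos: [0.478, 0.2608, 0.1849]
eef_rot: [-3.082, 0.556, 0.012]
wrist_force: [-0.6, -0.9, -1.3]
opening: 0.722
```

```bash
python3 look.py wrist w8;python3 - <<'E'
from h import *; import pickle
s,f=pickle.load(open("w8.pkl","rb"))
print(totool(s,[.55,.02,.16]))
E
```

```text
7.9167 [0.478  0.2608 0.1849] yaw_y -110.46 z [-0.006  0.011 -1.   ] q [ 0.78  0.26  0.   -0.01 -1.31  0.44] F [-0.6 -0.9 -1.3] 0.7218657604688297
[0.15182042 0.20062052 0.02185222]
```

View pics/w8.png

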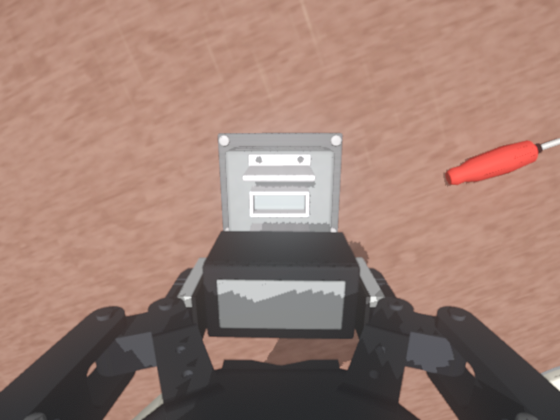

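arm_command(steps=[[0.3,0.4,0,0],[0.6,0.8,0,0],[0.6,0.8,0,0],[0.6,0.8,0,0],[0.6,0.8,0,0],[0.6,0.8,0,0],[0.6,0.8,0,0],[0.6,0.8,0,0],[0.6,0.8,0,0],[0.6,0.8,0,0],[0.4,0.5,0,0],[0,0,0,0]])

```text
time: 8.97
ee_pos: [0.5524, 0.0026, 0.1842]
eef_rot: [-3.079, 0.55, 0.009]
wrist_force: [0.7, -0.0, -0.3]
opening: 0.718
```

arm_command(steps=[[0,0,0,-0.5],[0,0,0,-0.9],[0,0,0,-0.9],[0,0,0,-0.9],[0,0,0,-0.9],[0,0,0,-0.6],[0,0,0,0],[0,0,0,0]])

```text
time: 9.63
ee_pos: [0.549, -0.0002, 0.1819]
eef_rot: [-3.105, -0.36, 0.012]
wrist_force: [0.1, 0.5, -0.3]
opening: 0.719
```

```bash
python3 look.py top t2;python3 - <<'E'
from h import *; import pickle
s,f=pickle.load(open("t2.pkl","rb"))
print(totool(s,[.55,.02,.03]))
E
```

```text
9.6333 [ 5.490e-01 -2.000e-04  1.819e-01] yaw_y -76.77 z [-0.009  0.015 -1.   ] q [ 0.27  0.28  0.02 -0.02 -1.32  1.53] F [ 0.1  0.5 -0.3] 0.718796257898633
[ 0.00648374 -0.01693223  0.15211509]
```

View pics/t2.png

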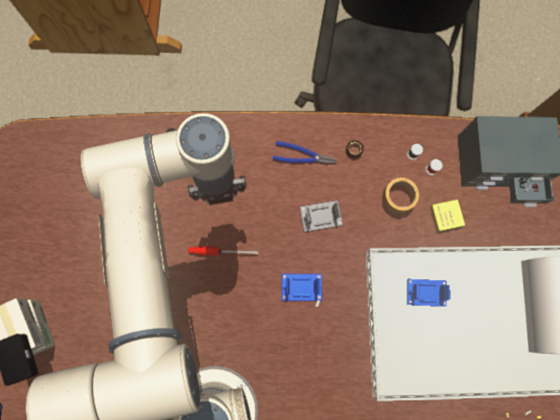

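arm_command(steps=[[0,0,0.4,0],[0,0,0.8,0],[0,0,0.9,0],[0,0,0.9,0],[0,0,0.9,0],[0,0,0.9,0],[0,0,0.6,0],[0,0,0.3,0],[0,0,0.1,0],[0,0,0,0]])

```text
time: 10.52
ee_pos: [0.546, 0.0022, 0.0267]
eef_rot: [-3.107, -0.336, 0.011]
wrist_force: [1.0, -0.5, -0.7]
opening: 0.721
```

```bash
python3 look.py wrist w10
```

```text
10.5167 [0.546  0.0022 0.0267] yaw_y -77.67 z [-0.009  0.015 -1.   ] q [ 0.28  0.4  -0.22 -0.02 -0.95  1.52] F [ 1.  -0.5 -0.7] 0.7211353306410123
```

View pics/w10.png

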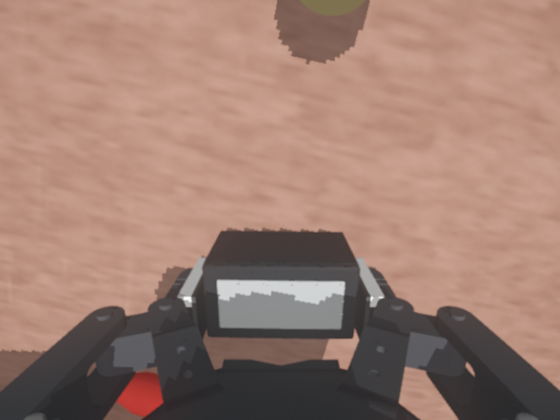

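arm_command(steps=[[0,0,0.2,0],[0,0,0.2,0],[0,0,0.1,0],[0,0,0.06,0],[0,0,0,0]])

```text
time: 10.98
ee_pos: [0.5491, 0.003, 0.0155]
eef_rot: [-3.107, -0.335, -0.002]
wrist_force: [0.2, 0.4, -1.3]
opening: 0.721
```

arm_command(steps=[[0,0,0.1,0],[0,0,0.1,0],[0,0,0.06,0],[0,0,0,0]])

```text
time: 11.32
ee_pos: [0.5497, 0.0032, 0.009]
eef_rot: [-3.107, -0.336, -0.004]
wrist_force: [0.4, 0.2, -0.8]
opening: 0.719
```

arm_command(steps=[[0,0,0.05,0],[0,0,0.04,0],[0,0,0,0]])

```text
time: 11.57
ee_pos: [0.55, 0.0033, 0.0089]
eef_rot: [-3.107, -0.337, -0.005]
wrist_force: [-0.1, 0.3, -0.5]
opening: 0.721
```

```bash
python3 look.py scene s3
```

```text
11.5667 [0.55   0.0033 0.0089] yaw_y -77.62 z [ 0.002  0.016 -1.   ] q [ 0.28  0.43 -0.24 -0.02 -0.89  1.52] F [-0.1  0.3 -0.5] 0.7211041007315836
```

arm_command(steps=[[0,0,0.08,0],[0,0,0.08,0],[0,0,0.08,0]])

```text
time: 11.87
ee_pos: [0.5508, 0.0035, 0.0083]
eef_rot: [-3.108, -0.34, -0.009]
wrist_force: [-7.8, 2.4, 17.8]
opening: 0.717
```

View pics/s3.png

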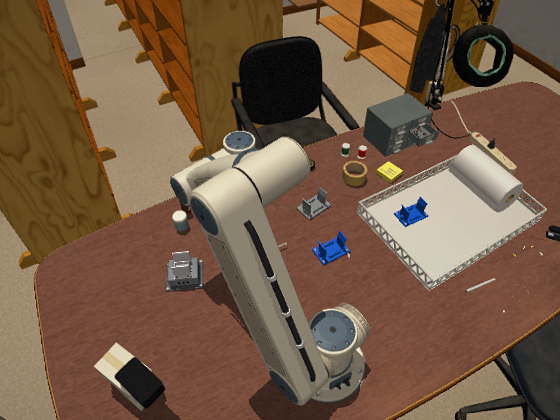

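arm_command(steps=[[0,0,0,0],[0,0,0,0]])

```text
time: 12.03
ee_pos: [0.5511, 0.0036, 0.0094]
eef_rot: [-3.108, -0.34, -0.012]
wrist_force: [0.2, -0.9, -1.2]
opening: 0.721
```

arm_command(steps=[[0,0,0,0],[0,0,0,0],[0,0,0,0],[0,0,0,0],[0,0,0,0],[0,0,0,0]], gripper=1)

```text
time: 12.53
ee_pos: [0.5513, 0.0035, 0.008]
eef_rot: [-3.108, -0.34, -0.011]
wrist_force: [0.5, -0.1, 0.2]
opening: 1.002
```

```bash
python3 look.py wrist w11
```

```text
12.5333 [0.5513 0.0035 0.008 ] yaw_y -77.52 z [ 0.005  0.016 -1.   ] q [ 0.28  0.43 -0.25 -0.02 -0.89  1.52] F [ 0.5 -0.1  0.2] 1.002361759214935
```

View pics/w11.png

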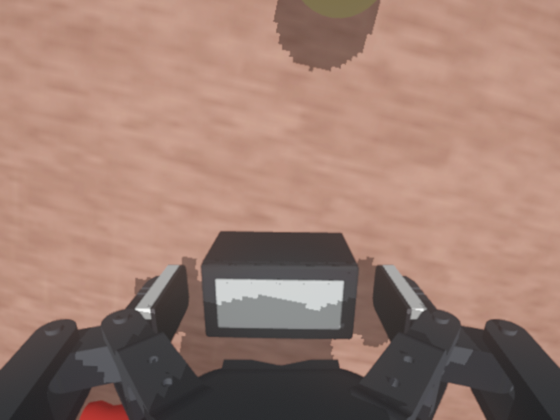

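arm_command(steps=[[0,0,-0.3,0],[0,0,-0.5,0],[0,0,-0.8,0],[0,0,-0.9,0],[0,0,-0.9,0],[0,0,-0.9,0],[0,0,-0.5,0],[0,0,0,0]])

```text
time: 13.25
ee_pos: [0.5495, 0.0007, 0.1359]
eef_rot: [-3.11, -0.34, -0.007]
wrist_force: [0.9, -0.1, -0.1]
opening: 1.0
```

arm_command(steps=[[0,0,0,0.6],[0,0,0,1],[0,0,0,1],[0,0,0,1],[0,0,0,1],[0,0,0,1],[0,0,0,1],[0,0,0,1],[0,0,0,1],[0,0,0,1],[0,0,0,1],[0,0,0,1]])

```text
time: 14.25
ee_pos: [0.5465, 0.0007, 0.134]
eef_rot: [-2.558, 1.803, 0.015]
wrist_force: [0.2, -0.7, 0.0]
opening: 1.0
```

arm_command(steps=[[0,0,0,0.6],[0,0,0,0.2],[0,0,0,0]])

```text
time: 14.5
ee_pos: [0.5453, 0.0006, 0.1325]
eef_rot: [-2.458, 1.94, 0.019]
wrist_force: [0.1, -0.4, -0.0]
opening: 1.003
```

```bash
python3 look.py wrist w12; python3 look.py top t3; python3 look.py scene s4; python3 - <<'E'
from h import *; import pickle
s,f=pickle.load(open("w12.pkl","rb"))
s,g=pickle.load(open("t3.pkl","rb"));crop(g,170,150,120,120,4,"pics/t3c.png")
E
```

```text
14.5 [0.5453 0.0006 0.1325] yaw_y -166.57 z [-0.003  0.015 -1.   ] q [ 0.28  0.3  -0.08 -0.02 -1.19 -0.04] F [ 0.1 -0.4 -0. ] 1.0027941304341748
14.55 [0.5452 0.0006 0.1325] yaw_y -166.49 z [-0.004  0.015 -1.   ] q [ 0.28  0.3  -0.08 -0.02 -1.19 -0.04] F [-0.8 -1.  -0.7] 0.9993382809339451
14.6 [0.5453 0.0006 0.1326] yaw_y -166.45 z [-0.003  0.015 -1.   ] q [ 0.28  0.3  -0.08 -0.02 -1.19 -0.03] F [ 0.1 -0.  -0. ] 1.0039114220054146
```

View pics/w12.png

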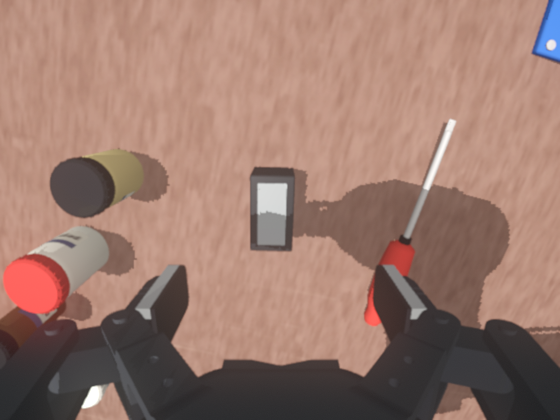

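View pics/t3c.png

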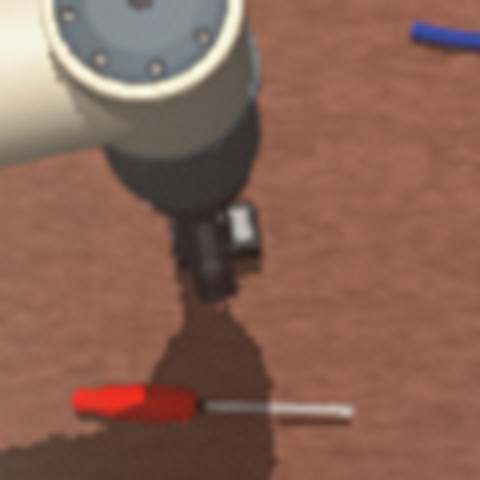

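```bash
python3 - <<'E'
from h import *; import pickle
s,f=pickle.load(open("w12.pkl","rb"));crop(f,230,150,90,115,5,"pics/w12c.png")
P=onz(f,[(257.5,183.5),(287,183.5),(285.5,246),(257.5,246)],.04);rect(P);m=P.mean(0);print(totool(s,[m[0],m[1],.06]))
E
```

```text
mean [0.5501 0.0049 0.04  ]
0.0221 -166.63
0.0223 -166.6
0.0508 102.15
0.0508 102.4
[-0.00188603 -0.00570727  0.07255596]
```

View pics/w12c.png

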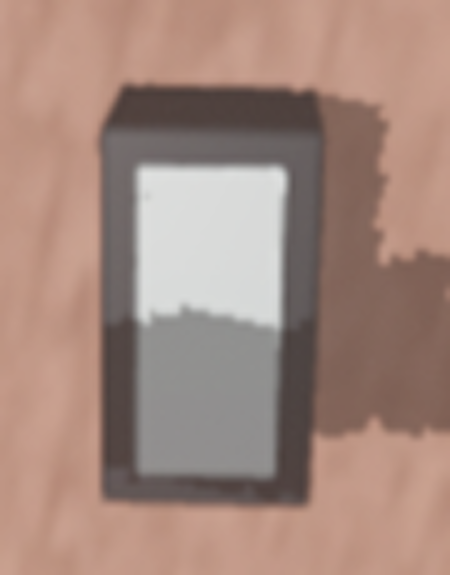

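arm_command(steps=[[-0.05,-0.15,0.2,0.1],[-0.03,-0.08,0.5,0.05],[0,0,0.7,0],[0,0,0.7,0],[0,0,0.4,0],[0,0,0.2,0],[0,0,0,0]])

```text
time: 15.23
ee_pos: [0.5523, 0.006, 0.0615]
eef_rot: [-2.441, 1.958, 0.016]
wrist_force: [-0.5, -0.4, 0.7]
opening: 0.999
```

```bash
python3 look.py wrist w13; python3 - <<'E'
from h import *; import pickle
s,f=pickle.load(open("w13.pkl","rb"));print(totool(s,[.5506,.0045,.016]))
E
```

```text
15.2333 [0.5523 0.006  0.0615] yaw_y -167.46 z [-0.001  0.016 -1.   ] q [ 0.28  0.37 -0.17 -0.02 -1.02 -0.06] F [-0.5 -0.4  0.7] 0.9986899437996611
[0.00178679 0.00213225 0.04543264]
```

View pics/w13.png

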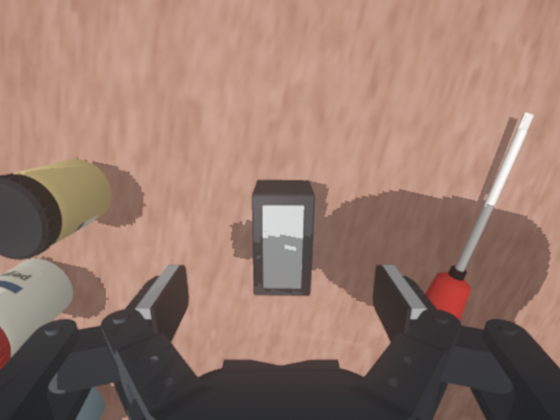

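arm_command(steps=[[0.05,0.06,0.3,0],[0,0,0.5,0],[0,0,0.5,0],[0,0,0.3,0],[0,0,0.12,0],[0,0,0,0]])

```text
time: 15.78
ee_pos: [0.5546, 0.0053, 0.02]
eef_rot: [-2.437, 1.953, 0.007]
wrist_force: [0.4, 0.6, 0.4]
opening: 1.001
```

```bash
python3 look.py wrist w14; python3 - <<'E'
from h import *; import pickle
s,f=pickle.load(open("w14.pkl","rb"));print(totool(s,[.5506,.0045,.016]))
E
```

```text
15.7833 [0.5546 0.0053 0.02  ] yaw_y -167.41 z [ 0.008  0.017 -1.   ] q [ 0.28  0.42 -0.23 -0.02 -0.92 -0.05] F [0.4 0.6 0.4] 1.0006256838480414
[3.98616894e-07 4.17835688e-03 3.99210014e-03]
```

View pics/w14.png

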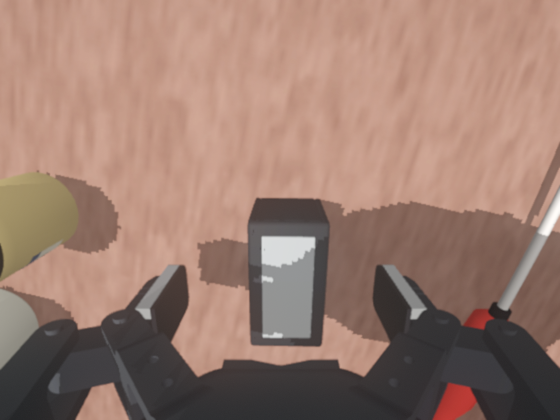

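arm_command(steps=[[0,0.15,0.08,0],[0,0.03,0.08,0],[0,0,0,0]])

```text
time: 16.08
ee_pos: [0.5513, 0.0045, 0.0177]
eef_rot: [-2.436, 1.951, 0.003]
wrist_force: [0.6, -0.5, -0.0]
opening: 0.996
```

```bash
python3 look.py wrist w15; python3 - <<'E'
from h import *; import pickle
s,f=pickle.load(open("w15.pkl","rb"));print(totool(s,[.5506,.0045,.016]))
E
```

```text
16.0833 [0.5513 0.0045 0.0177] yaw_y -167.39 z [ 0.012  0.018 -1.   ] q [ 0.28  0.41 -0.24 -0.02 -0.9  -0.05] F [ 0.6 -0.5 -0. ] 0.9956371567322038
[-0.00011629  0.00072812  0.0016901 ]
```

View pics/w15.png

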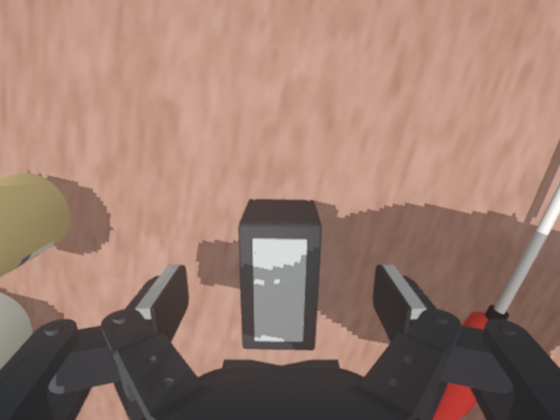

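arm_command(steps=[[0,0,0,0],[0,0,0,0],[0,0,0,0],[0,0,0,0],[0,0,0,0],[0,0,0,0],[0,0,0,0],[0,0,0,0],[0,0,0,0],[0,0,0,0]], gripper=-1, grip_force=35)

```text
time: 16.97
ee_pos: [0.5523, 0.0047, 0.0192]
eef_rot: [-2.435, 1.949, 0.0]
wrist_force: [-0.0, 1.0, 1.0]
opening: 0.388
```

```bash
python3 look.py wrist w16
```

```text
16.9667 [0.5523 0.0047 0.0192] yaw_y -167.37 z [ 0.014  0.018 -1.   ] q [ 0.28  0.41 -0.24 -0.02 -0.9  -0.05] F [-0.  1.  1.] 0.38841426172687304
```

View pics/w16.png

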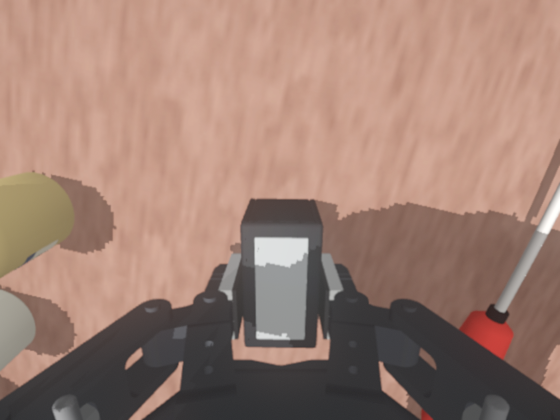

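arm_command(steps=[[0,0,-0.2,0],[0,0,-0.3,0],[0,0,-0.4,0],[0,0,-0.6,0],[0,0,-0.8,0],[0,0,-0.8,0],[0,0,-0.8,0],[0,0,-0.8,0],[0,0,-0.8,0],[0,0,-0.5,0],[0,0,0,0]])

```text
time: 17.93
ee_pos: [0.5491, 0.0009, 0.1842]
eef_rot: [-2.433, 1.949, -0.003]
wrist_force: [0.2, -0.7, -0.8]
opening: 0.39
```

```bash
python3 look.py wrist w17;  python3 - <<'E'
from h import *; import pickle
s,f=pickle.load(open("w17.pkl","rb"));print(totool(s,[.5454,-.2764,.17]))
E
```

```text
17.9333 [0.5491 0.0009 0.1842] yaw_y -167.39 z [ 0.017  0.018 -1.   ] q [ 0.28  0.26 -0.   -0.01 -1.29 -0.05] F [ 0.2 -0.7 -0.8] 0.3898369027979094
[0.26996658 0.06440942 0.00928823]
```

View pics/w17.png

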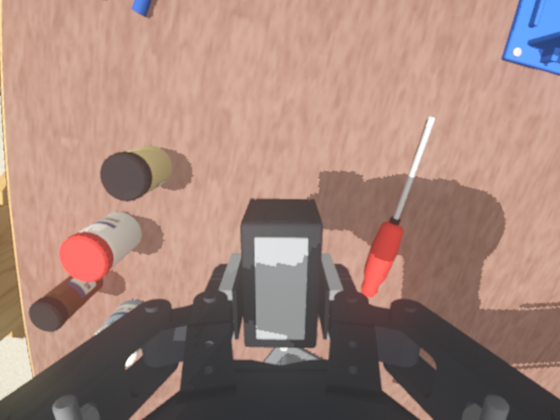

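arm_command(steps=[[0.4,0.1,0,0],[0.9,0.21,0,0],[0.9,0.21,0,0],[0.9,0.21,0,0],[0.9,0.21,0,0],[0.9,0.21,0,0],[0.9,0.21,0,0],[0.6,0.15,0,0],[0.3,0.07,0,0],[0,0,0,0]])

```text
time: 18.82
ee_pos: [0.5391, -0.1808, 0.1686]
eef_rot: [-2.442, 1.954, 0.025]
wrist_force: [0.5, 0.1, -1.1]
opening: 0.391
```

```bash
python3 look.py wrist w18;  python3 - <<'E'
from h import *; import pickle
s,f=pickle.load(open("w18.pkl","rb"));print(totool(s,[.5454,-.2764,.17]))
E
```

```text
18.8167 [ 0.5391 -0.1808  0.1686] yaw_y -167.32 z [-0.004  0.021 -1.   ] q [-0.06  0.32  0.05 -0.02 -1.3   0.29] F [ 0.5  0.1 -1.1] 0.3914024038804451
[ 0.09460552  0.01484103 -0.00339911]
```

View pics/w18.png

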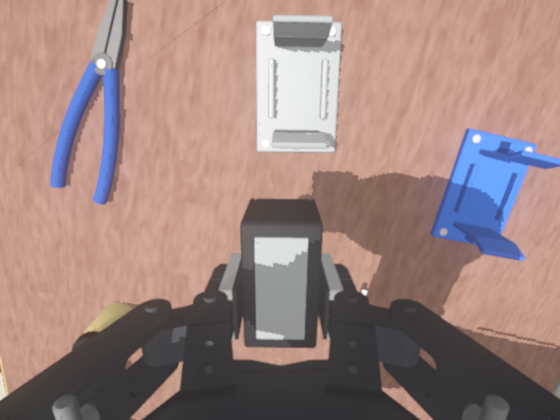

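```bash
python3 - <<'E'
from h import *; import pickle
s,f=pickle.load(open("w18.pkl","rb"));crop(f,245,5,110,155,5,"pics/w18c.png");crop(f,215,190,130,165,4,"pics/w18d.png")
E
```

```text
(no output)
```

View pics/w18c.png

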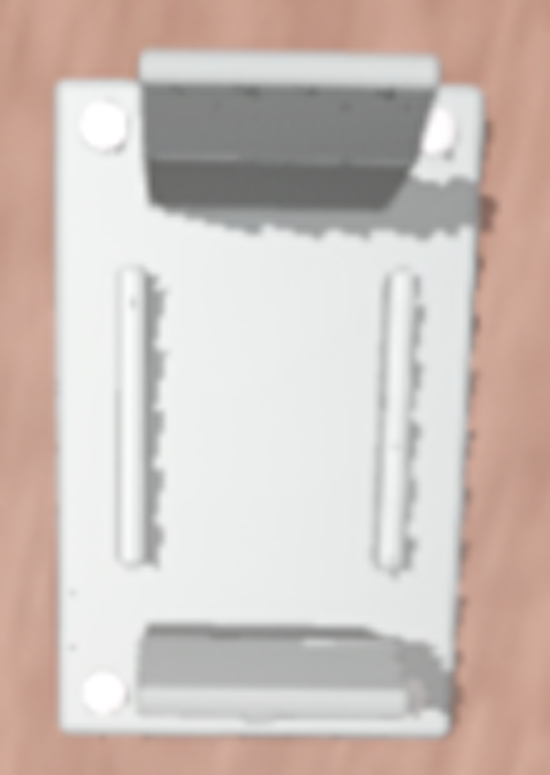

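View pics/w18d.png

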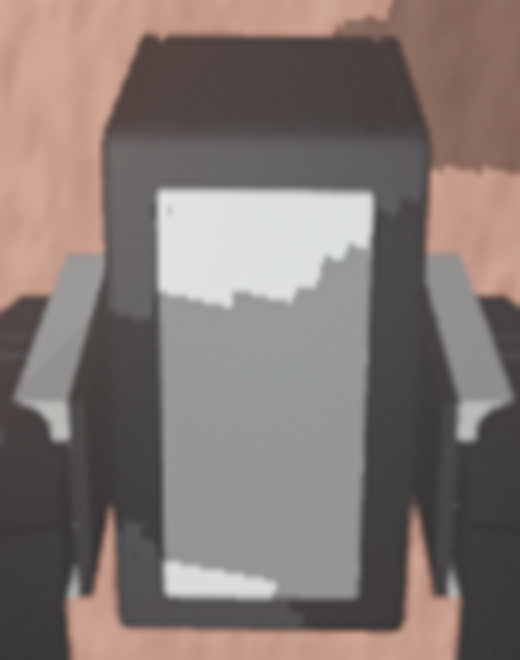

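```bash
cat > m.py <<'E'
from h import *; import pickle
s,f=pickle.load(open("w18.pkl","rb"))
T=lambda c,k,o:(np.array(c)+.5)/k-.5+np.array(o)
print("base");P=onz(f,T([(57,80),(483,88),(447,733),(62,731)],5,(245,5)),.008);rect(P)
print("lips");P=onz(f,T([(133,270),(402,272),(386,568),(130,562)],5,(245,5)),.017);rect(P)
print("cap");P=onz(f,T([(158,190),(373,193),(358,598),(163,597)],4,(215,190)),s["ee_pos"][2]+.021);rect(P)
m=P.mean(0);print("cap in tool",totool(s,m))
E
python3 m.py
```

```text
base
mean [ 0.5442 -0.2749  0.008 ]
0.0726 -168.12
0.0724 -167.59
0.1106 102.01
0.1099 101.91
lips
mean [ 0.5444 -0.2744  0.017 ]
0.0456 -167.58
0.0454 -168.56
0.0481 101.59
0.0488 101.38
cap
mean [ 0.5383 -0.181   0.1896]
0.0218 -168.21
0.0223 -167.69
0.0504 101.73
0.0502 102.32
cap in tool [-0.00039348  0.000771   -0.02099729]
```

```bash
python3 - <<'E'
from h import *; import pickle
s,f=pickle.load(open("w18.pkl","rb"));print(totool(s,[.5453,-.2752,.15]))
E
```

```text
[0.09383762 0.01469856 0.01662188]
```

arm_command(steps=[[0.3,0.05,0,0.05],[0.6,0.09,0,0],[0.8,0.12,0,0],[0.8,0.13,0,0],[0.6,0.1,0,0],[0.4,0.06,0,0],[0.1,0,0,0],[0,0,0,0]])

```text
time: 19.53
ee_pos: [0.5462, -0.2692, 0.165]
eef_rot: [-2.443, 1.951, 0.03]
wrist_force: [0.8, -0.0, -0.3]
opening: 0.39
```

```bash
python3 look.py wrist w19;  python3 - <<'E'
from h import *; import pickle
s,f=pickle.load(open("w19.pkl","rb"));print(totool(s,[.5453,-.2752,.1]))
E
```

```text
19.5333 [ 0.5462 -0.2692  0.165 ] yaw_y -167.23 z [-0.006  0.023 -1.   ] q [-0.22  0.41  0.17 -0.02 -1.34  0.44] F [ 0.8 -0.  -0.3] 0.3901130478086706
[0.00719    0.00215281 0.06483084]
```

View pics/w19.png

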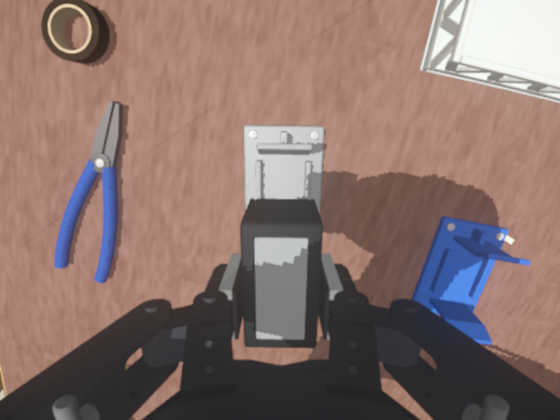

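arm_command(steps=[[0.1,0.03,0.2,0.08],[0.1,0.03,0.5,0],[0.05,0.02,0.7,0],[0,0,0.6,0],[0,0,0.3,0],[0,0,0,0]])

```text
time: 20.08
ee_pos: [0.5465, -0.2699, 0.1058]
eef_rot: [-2.434, 1.958, 0.026]
wrist_force: [-0.4, 0.6, -0.9]
opening: 0.394
```

```bash
python3 look.py wrist w20;  python3 - <<'E'
from h import *; import pickle
s,f=pickle.load(open("w20.pkl","rb"));print(totool(s,[.5453,-.2752,.085]))
E
```

```text
20.0833 [ 0.5465 -0.2699  0.1058] yaw_y -167.63 z [-0.002  0.024 -1.   ] q [-0.22  0.44  0.07 -0.02 -1.2   0.44] F [-0.4  0.6 -0.9] 0.3941226522182532
[0.00539278 0.00234263 0.02062795]
```

View pics/w20.png

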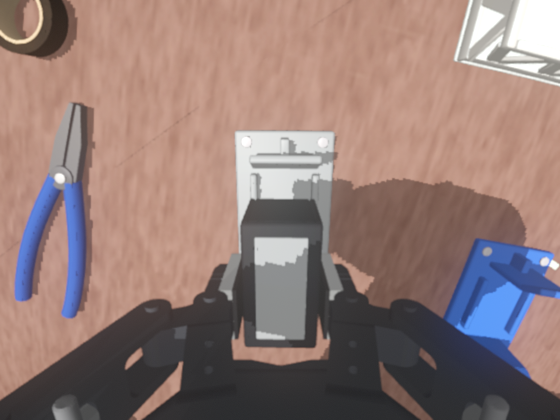

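```bash
python3 - <<'E'
from h import *; import pickle
s,f=pickle.load(open("w20.pkl","rb"));crop(f,225,120,120,120,5,"pics/w20c.png")
for px,z in [((285.5,159),.063),((284.8,131.5),.008),((284.7,142),.0085)]:
    X=onz(f,[px],z)[0];print(X.round(4),"along/lat from (.5446,-.275)",(X-[.5446,-.275,0])[:2]@np.array([[np.cos(a),-np.sin(a)],[np.sin(a),np.cos(a)]]) if (a:=np.radians(-78.2)) else 0)
E
```

```text
[ 0.553  -0.3171  0.063 ] along/lat from (.5446,-.275) [ 0.04295783 -0.00036317]
[ 0.5554 -0.3288  0.008 ] along/lat from (.5446,-.275) [ 0.05484148 -0.00042819]
[ 0.5538 -0.3214  0.0085] along/lat from (.5446,-.275) [ 0.04731623 -0.00044788]
```

View pics/w20c.png

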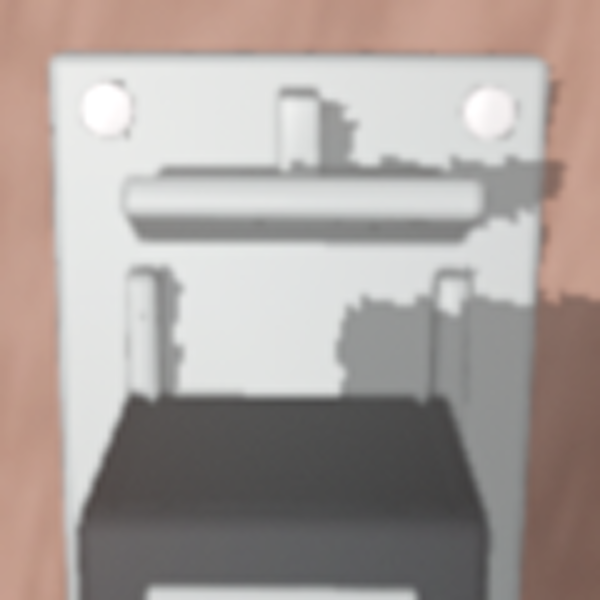

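arm_command(steps=[[0.12,0.06,0,0],[0.1,0.04,0.1,0],[0,0,0,0]])

```text
time: 20.38
ee_pos: [0.5467, -0.2763, 0.1061]
eef_rot: [-2.435, 1.956, 0.019]
wrist_force: [-1.1, -0.5, -1.7]
opening: 0.392
```

```bash
python3 look.py wrist w21;  python3 - <<'E'
from h import *; import pickle
s,f=pickle.load(open("w21.pkl","rb"));print(totool(s,[.545,-.2748,.06]))
E
```

```text
20.3833 [ 0.5467 -0.2763  0.1061] yaw_y -167.54 z [ 0.001  0.022 -1.   ] q [-0.23  0.45  0.07 -0.02 -1.2   0.45] F [-1.1 -0.5 -1.7] 0.3922968331763941
[-0.00083308  0.00166229  0.04613086]
```

arm_command(steps=[[-0.02,0.07,0.2,0],[0,0,0.4,0],[0,0,0.4,0],[0,0,0.3,0],[0,0,0.15,0],[0,0,0,0]])

```text
time: 20.93
ee_pos: [0.5452, -0.2756, 0.0672]
eef_rot: [-2.434, 1.956, 0.016]
wrist_force: [-0.1, -0.4, -0.4]
opening: 0.392
```

```bash
python3 look.py wrist w22;  python3 - <<'E'
from h import *; import pickle
s,f=pickle.load(open("w22.pkl","rb"));print(totool(s,[.545,-.2748,.028]))
E
```

```text
20.9333 [ 0.5452 -0.2756  0.0672] yaw_y -167.59 z [ 0.004  0.021 -1.   ] q [-0.23  0.47  0.01 -0.02 -1.11  0.45] F [-0.1 -0.4 -0.4] 0.3920067041647646
[-2.03403449e-05  3.93030982e-04  3.91901329e-02]
```

View pics/w22.png

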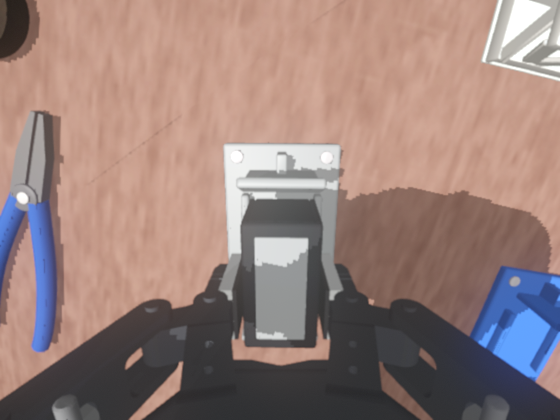

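arm_command(steps=[[0,0,0.2,0],[0,0,0.25,0],[0,0,0.25,0],[0,0,0.25,0],[0,0,0.15,0],[0,0,0.05,0]])

```text
time: 21.48
ee_pos: [0.5462, -0.2752, 0.0366]
eef_rot: [-2.434, 1.956, 0.013]
wrist_force: [-0.8, 0.9, -0.5]
opening: 0.394
```

```bash
python3 look.py wrist w23;  python3 - <<'E'
from h import *; import pickle
s,f=pickle.load(open("w23.pkl","rb"));print(totool(s,[.545,-.2748,.028]))
E
```

```text
21.4833 [ 0.5462 -0.2752  0.0366] yaw_y -167.57 z [ 0.005  0.02  -1.   ] q [-0.22  0.5  -0.03 -0.02 -1.04  0.45] F [-0.8  0.9 -0.5] 0.39439103087214905
[-0.00050591  0.00115696  0.00855776]
```

View pics/w23.png

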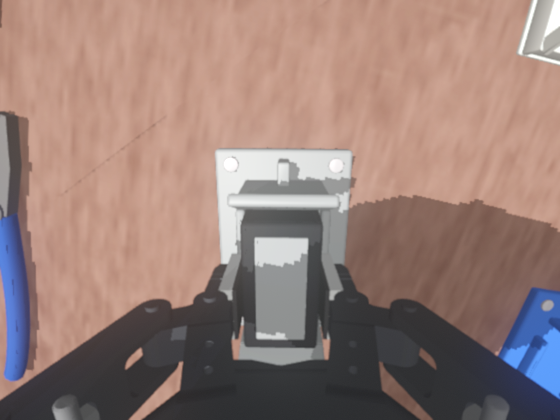

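Still aligned and inside the end walls. I'll lower the last few millimetres until the force shows contact.

arm_command(steps=[[0,0.04,0.12,0],[0,0,0.12,0],[0,0,0.06,0]])

```text
time: 21.78
ee_pos: [0.5455, -0.2755, 0.0289]
eef_rot: [-2.434, 1.955, 0.012]
wrist_force: [-0.2, -1.0, -1.7]
opening: 0.391
```

arm_command(steps=[[0,0,0.08,0],[0,0,0.08,0]])

```text
time: 21.95
ee_pos: [0.5457, -0.2755, 0.027]
eef_rot: [-2.435, 1.955, 0.011]
wrist_force: [-9.5, 7.9, 24.6]
opening: 0.391
```

arm_command(steps=[[0,0,0.03,0],[0,0,0.03,0]])

```text
time: 22.12
ee_pos: [0.5464, -0.2756, 0.0273]
eef_rot: [-2.435, 1.953, 0.007]
wrist_force: [0.4, -0.1, -0.8]
opening: 0.39
```

```bash
python3 look.py wrist w24;python3 look.py top t4; python3 - <<'E'
from h import *; import pickle
s,f=pickle.load(open("t4.pkl","rb"));crop(f,270,160,120,100,5,"pics/t4c.png")
E
```

```text
22.1167 [ 0.5464 -0.2756  0.0273] yaw_y -167.48 z [ 0.009  0.018 -1.   ] q [-0.22  0.51 -0.05 -0.02 -1.01  0.46] F [ 0.4 -0.1 -0.8] 0.38983333364285405
22.1667 [ 0.5463 -0.2755  0.0271] yaw_y -167.48 z [ 0.009  0.018 -1.   ] q [-0.22  0.51 -0.05 -0.02 -1.01  0.46] F [-0.5  0.7  4. ] 0.3926084471495859
```

View pics/w24.png

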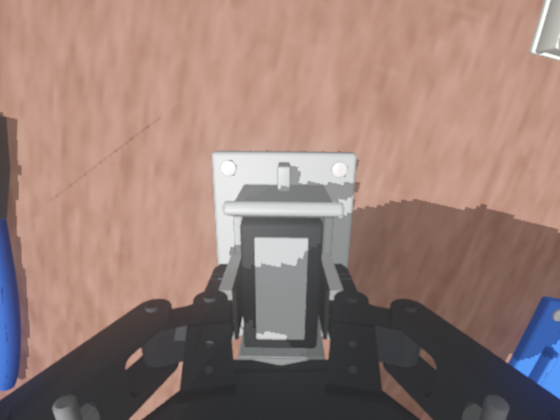

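View pics/t4c.png

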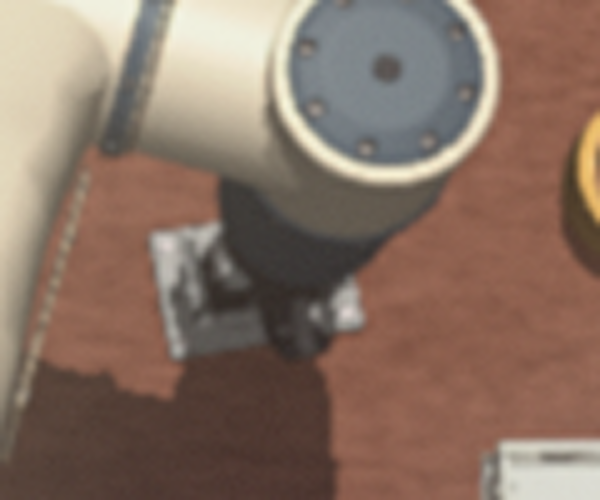

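arm_command(steps=[[0,0,0.02,0],[0,0,0,0],[0,0,0,0],[0,0,0,0],[0,0,0,0],[0,0,0,0],[0,0,0,0]], gripper=1)

```text
time: 22.8
ee_pos: [0.5461, -0.2757, 0.0253]
eef_rot: [-2.435, 1.954, 0.009]
wrist_force: [0.3, -0.4, -1.0]
opening: 1.002
```

```bash
python3 look.py wrist w25
```

```text
22.8 [ 0.5461 -0.2757  0.0253] yaw_y -167.5 z [ 0.008  0.019 -1.   ] q [-0.22  0.51 -0.05 -0.02 -1.01  0.46] F [ 0.3 -0.4 -1. ] 1.0018630229923065
```

View pics/w25.png

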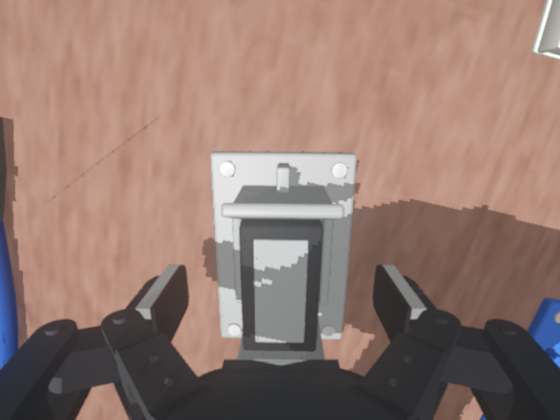

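arm_command(steps=[[0,0,-0.3,0],[0,0,-0.4,0],[0,0,-0.6,0],[0,0,-0.8,0],[0,0,-0.9,0],[0,0,-0.9,0],[0,0,-0.8,0],[0,0,-0.4,0],[0,0,0,0]])

```text
time: 23.6
ee_pos: [0.5446, -0.2789, 0.166]
eef_rot: [-2.436, 1.954, 0.004]
wrist_force: [0.1, -0.4, -0.3]
opening: 1.001
```

arm_command(steps=[[-0.5,0,0,0],[-0.8,0,0,0],[-0.8,0,0,0],[-0.8,0,0,0],[-0.8,0,0,0],[-0.4,0,0,0],[0,0,0,0]])

```text
time: 24.18
ee_pos: [0.5188, -0.1727, 0.1662]
eef_rot: [-2.432, 1.957, 0.007]
wrist_force: [0.8, 0.1, -0.5]
opening: 0.994
```

```bash
python3 look.py wrist w26; python3 look.py scene s5;python3 look.py top t5; python3 - <<'E'
from h import *; import pickle
s,f=pickle.load(open("w26.pkl","rb"));crop(f,220,20,150,200,4,"pics/w26z.png")
s,f=pickle.load(open("s5.pkl","rb"));crop(f,290,180,50,50,10,"pics/s5c.png")
E
```

```text
24.1833 [ 0.5188 -0.1727  0.1662] yaw_y -167.65 z [ 0.009  0.018 -1.   ] q [-0.05  0.28 -0.02 -0.02 -1.26  0.27] F [ 0.8  0.1 -0.5] 0.9939738974249434
24.2333 [ 0.5189 -0.1734  0.1662] yaw_y -167.66 z [ 0.009  0.018 -1.   ] q [-0.05  0.28 -0.02 -0.02 -1.26  0.27] F [-0.4 -0.9 -0.6] 0.9976533632742133
24.2833 [ 0.5193 -0.1743  0.1663] yaw_y -167.7 z [ 0.009  0.017 -1.   ] q [-0.05  0.28 -0.02 -0.02 -1.26  0.27] F [-0.2  0.2  0.5] 1.0023970724629283
```

View pics/w26.png

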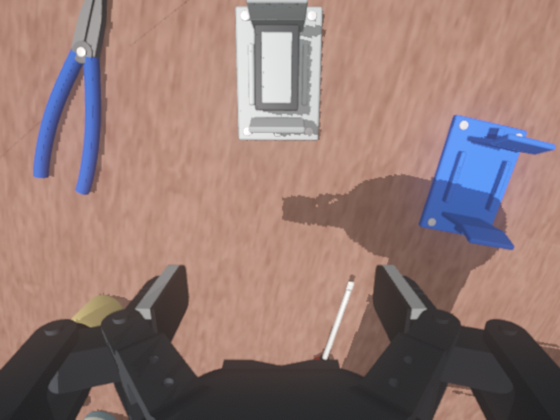

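View pics/s5c.png

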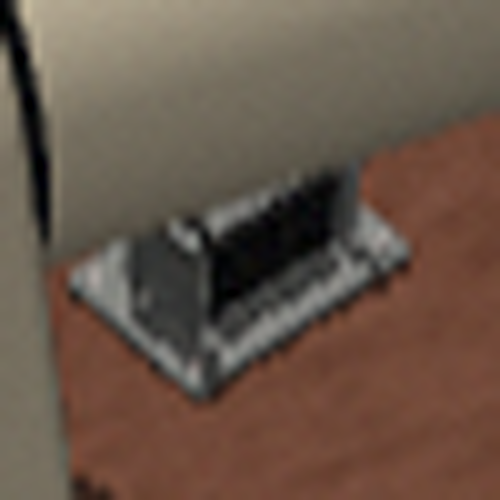

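View pics/t5.png

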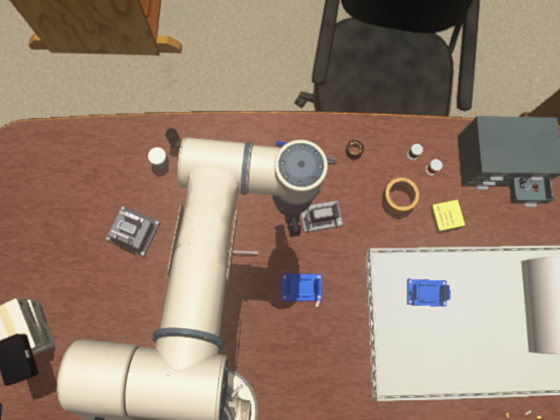

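View pics/w26z.png

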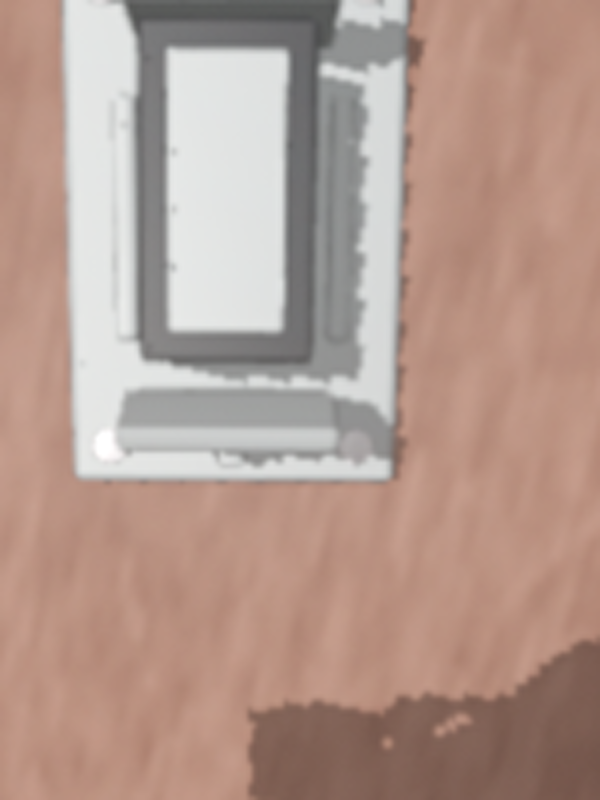

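```bash
python3 - <<'E'
from h import *; import pickle
s,f=pickle.load(open("w26.pkl","rb"));crop(f,230,0,100,145,5,"pics/w26y.png")
E
```

```text
(no output)
```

View pics/w26y.png

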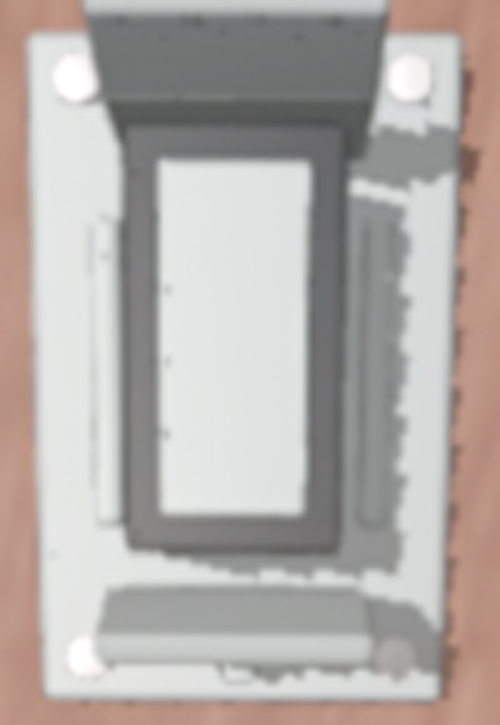

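```bash
python3 - <<'E'
from h import *; import pickle
s,f=pickle.load(open("w26.pkl","rb"))
T=lambda c:(np.array(c)+.5)/5-.5+np.array((230,0))
rect(onz(f,T([(27,35),(460,36),(442,698),(45,698)]),.008))
rect(onz(f,T([(158,158),(312,160),(304,515),(160,515)]),.048))
E
```

```text
mean [ 0.544  -0.2746  0.008 ]
0.0727 -168.03
0.0734 -167.64
0.1104 102.04
0.1099 102.4
mean [ 0.545  -0.2759  0.048 ]
0.0227 -168.57
0.0224 -167.74
0.0508 101.83
0.0505 101.41
```

```bash
python3 -c "
from workcell import manip
print(manip.finish_job())"
```

```text
the job is handed in; nothing more can be done
None
```

The job is done and handed in at about 24.3 s. I lifted the cap off the scan head by its ends and stood it open side down on the bench at about (0.55, 0.00). I let go, turned the gripper a quarter turn, and picked the cap up again by its long sides. I then lowered it into the grey holder until the force showed contact with the floor, released it and backed away.

**Last checks:**
- **Position:** the cap's top centre is within about 2 mm of the holder's centre. Its long axis is aligned to about 1°.
- **Seating:** the inlay measures 22.5 × 50.7 mm if its top is taken at z = 48 mm. That matches the size measured before, so the cap is sitting flat.
- **Gripper:** it is open and well clear of the cap and holder.
- **Bystanders:** the pliers, screwdriver and jar came into contact with nothing that I saw. The arm hid parts of them in the final pictures, so I did not re-measure where they are.

**Not perfect:**
- **Hand tilt:** the tool was tilted about 1° throughout.
- **First set-down:** the arm rebounded about 1 mm after touching the bench, so the cap may have been released from up to 1 mm above it.
- **Camera agreement:** the top camera and the wrist camera disagreed by 1–2 mm on positions, so I used the wrist values.

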